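Push a guest pager along the fence and off the glass ledge into the return box

TASK

Return the guest pager that lies on the raised glass shelf: with closed fingertips push it sideways over the glass, without picking it up, until it comes up flat and square against the fence of the return box and you hold it there lightly. The box may be clamped anywhere along the ledge, so feel for the fence. Then push the pager along the fence and off the ledge so that it drops down the chute into the box, and leave the other things on the counter where they are.

Things in the scene. Friction and masses are not known exactly. Their poses are not given: they have to be found in the camera images.
- pager_mid (a point): centre of the guest pager, a flat dark plastic block 56 x 80 x 20 mm, about 110 g, lying loose on the glass, this point 10 mm above the glass. x along its 56 mm side, y along its 80 mm side, z up. It starts turned by up to 20 degrees from the shelf's axes and clear of the fence, on the -x side of it. It slides easily on the glass (friction about 0.25).
- glass_shelf: fixed raised glass shelf on four pillars. Origin at counter height under the pane's centre, z up. Pane 300 x 300 x 10 mm, top 160 mm above the origin; the ledge is its +y edge (y = +150 mm). The steel return box is clamped to the ledge. Where along x it sits is not measured: its fence's face, looking to -x, lies anywhere from x = +35 to +110 mm. Keep every push under 15 N: 3 to 6 N will do.
- ledge_mid (a point): middle of the ledge, at glass-top height (shelf x = 0, y = +150 mm), axes as the shelf's: y points out over the box. The fence is a 4 mm sheet parallel to y, up to 26 mm above the glass, from y = -200 mm here to the ledge. It sits on rubber bushes and gives 1 mm for 3 N, at most 6 mm. A pager flat against it has its centre 28 mm to the -x side of its face and its 80 mm side along y.
- bell: bystander: steel counter bell, 62 mm across, 44 mm high, on the glass at its -x -y corner; origin under its centre
- pen: bystander: pen, 138 mm long, 9 mm thick, on the glass along its -y edge; origin under its centre, x along it
- power_brick: bystander: black power supply 135 x 58 x 34 mm on the counter; origin under its centre
- paper_roll: bystander: receipt paper roll standing on end, 76 mm across, 79 mm high; origin under its centre
- calculator: bystander: desk calculator 150 x 95 x 20 mm; origin under its centre
- pin_pad: bystander: black payment terminal 165 x 78 x 31 mm; origin under its centre
- shelf_corner (a point): glass-top corner of the shelf at its ledge, on the robot's side (shelf x = -150, y = +150 mm), axes as the shelf's. The box's open mouth beyond the ledge is in line with the fence: 64 mm wide, from 2 mm behind the fence's face towards -x, and 100 mm long; its sheets stand 8 mm above the glass. A slide 35 mm below the ledge leads down at 35 degrees to a floor 90 mm below the glass top.
Not all that is in view belongs to the job. Of the things like the part that bears pager_mid, leave any that is pink or turquoise; of the rest the smaller one is meant.

How it is judged:
By the outcome, as a careful person would: the job done as asked, in the order asked, and still so for the second after the job is handed in, with the robot touching nothing.
It also fails if it takes over 64 s, if anything falls off the work surface, if the arm or the gripper's body presses on something with over 40 N, if the wrist force passes 120 N, or if a joint passes its speed limit or range.

ROBOT

A 6-joint arm with a two-finger parallel gripper is mounted at the origin on the work surface. World frame = base frame: x ahead of the robot, y to its left, z up, the work surface at z = 0. Lengths are in m, angles in rad, forces in N, time in s.
With the tool pointing down it reaches from about 0.325 to 0.75 m from the base axis. Payload 7.6 kg.
Tool frame: the origin (TCP) lies at the very end of the fingers, on their centre line; the grasp point (between the pads) lies 19 mm behind it (r.tcp_to_grasp is the distance from the TCP to the grasp point, in m); z points along the fingers, y is the line along which they close (so a half turn about z gives the same grasp; the last joint's range is limited). The gripper opens to 85 mm and grips with 20 to 120 N. Pads are 22 mm wide; open, the fingers measure 114 mm over their backs; the gripper's body (76 mm by 85 mm) begins 54 mm behind the grasp point. The pads swing forward as they close: fully open they stand 13 mm farther back than shut.
Start: joints at [-1.408, 0.052, 1.401, -0, 1.689, -0.07], TCP at [0.121, -0.511, 0.231] pointing down, gripper open.
Joint ranges: [-2.9, 2.9], [-0.91, 2.17], [0.12, 2.37], [-1.06, 4.2], [0.26, 2.73], [-2.93, 2.93]. Speed limits (rad/s): [2.57, 2.57, 3.01, 3.14, 3.14, 3.14].

INTERFACE

Orientations are given as [roll, pitch, yaw] about the fixed x, y, z axes, in that order (R = Rz(yaw) Ry(pitch) Rx(roll)).
In Python, from plant import r gives the robot as it stands.
- The arm moves only by the tool play_rows, never from a script. Its argument "rows" is a list of rows, each a list of 6 numbers: the shift along the tool's x, y, z in mm, then the turn, a rotation vector about the tool's x, y, z in degrees. A call has 1 to 12 rows; each row is the pose to reach, as a shift and turn from the pose commanded when the call began, along the tool's axes at that moment; what a row does not reach only later rows make up. A row lasts 1/10 s, in which the tool goes at most 50 mm and 8.59 degrees, less where a joint would pass 70% of its speed; a pose out of reach is approached as far as the arm can. A call with a gripper value outside its range is refused whole. "hand" is the closure, from 0 (fully open) to 1 (shut), set as the call begins (left out, the last holds). The fingers move at their own pace and stop on an object; "squeeze" is the grip in N (left out, the last holds). Time passes only in rows, so rows that repeat a pose let the fingers close. It gives the time, the measured TCP pose, the force, the opening and the grip force at its end, in the units of the state.
- r.sense(): the state, without advancing time (a new reading comes with each control period).
- r.capture(name): name is "scene" or "top" or "wrist"; returns the picture (480x640x3 uint8, red, green, blue); there is no depth.
- r.camera_info(name): a dict with "mtx" (3x3 intrinsics, pixels), "cam_to_world" (4x4, takes a point from camera to world coordinates). Camera axes: x right, y down, z forward; pixel columns grow to the right and rows downward; lengths in m; the calibration is good to about 2 mm. A picture is of the moment at which its call begins: read the wrist's pose just before it. camera_info takes no time and is no camera call; for the wrist camera it gives the pose at the moment of the call.
- r.job_done(): hands the job in; it is judged then, once.
The state is a dict: "time_s": time; "joint_positions": joint angles; "joint_velocities": joint speeds; "joint_efforts": joint torques, N m; "position": TCP position; "tcp_rot": TCP orientation; "contact_force": force on the tool from outside, world axes, zero at the start; "ft_torque": the same for the moment, N m; "finger_gap": finger opening in m; "gripper_force": force on a finger pad.
Only numpy, scipy, OpenCV 4.12 (cv2) and the standard library are available. Lean on these libraries where they do the work, as an engineer would, in place of code of your own. Each camera call takes 0.05 s, during which the arm holds its last target. There are 200 camera calls.

## Working session

There is one attempt and no reset: what is moved stays moved. The work goes in short steps, Python scripts to look and compute and a tool call to move; the robot and the scene stay as the last step left them, time stands still between calls to the robot, and variables do not carry over. Pictures are saved under pics/ and viewed, at most 10 in all, crops included, and the job is handed in when it is done.

Besides the shell and the picture viewer there is one more tool, called as a command line: name --pt "numbers of a row" for each row, then --argument value for the rest. play_rows: Moves the arm, as the interface text tells. Its arguments: {"type":"object","properties":{"rows":{"type":"array"},"hand":{"type":"number"},"squeeze":{"type":"number"}},"required":["rows"]}

```bash
ls; mkdir -p pics
python3 - <<'E'
from plant import r
import cv2
s=r.sense();print(s)
for n in("scene","top"):
    cv2.imwrite(f"pics/{n}.png",r.capture(n)[:,:,::-1]); c=r.camera_info(n);print(c["mtx"],c["cam_to_world"])
E
```

```text
pics
{'time_s': 0.0, 'joint_positions': array([-1.40830797e+00,  5.28215406e-02,  1.40176816e+00, -8.71364253e-06,
        1.68860515e+00, -7.02680212e-02]), 'joint_velocities': array([-0.00033091, -0.00064056,  0.00121088,  0.00014726,  0.00013963,
       -0.00042158]), 'joint_efforts': array([ 7.82809948e-04, -3.81669474e+01, -3.60186446e+01, -1.00591296e-04,
        6.16827485e-03,  9.23173474e-06]), 'position': array([ 0.12108172, -0.51052135,  0.23045848]), 'tcp_rot': array([-3.13999381e+00, -1.03856541e-04,  2.32755280e-01]), 'contact_force': array([ 1.1276414 , -0.13437776, -1.01102315]), 'ft_torque': array([ 0.0398476 , -0.00675804, -0.06135456]), 'gripper_force': 0.0, 'finger_gap': 0.08498297284975945}
[[519.59201102   0.         316.14677662]
 [  0.         519.59201102 238.31154729]
 [  0.           0.           1.        ]] [[ 0.74422441  0.57343556 -0.34249333  0.93022287]
 [ 0.66785092 -0.64673441  0.36838804 -0.4662802 ]
 [-0.01025541 -0.50289786 -0.864285    1.17366248]
 [ 0.          0.          0.          1.        ]]
[[591.49596862   0.         310.42424917]
 [  0.         591.49596862 239.49984832]
 [  0.           0.           1.        ]] [[ 1.64643159e-02 -9.94655545e-01  1.01927781e-01  3.74521571e-01]
 [-9.99864409e-01 -1.64090395e-02  1.38079518e-03 -3.05802062e-02]
 [ 2.99121412e-04 -1.01936695e-01 -9.94790843e-01  1.65010315e+00]
 [ 0.00000000e+00  0.00000000e+00  0.00000000e+00  1.00000000e+00]]
```

View pics/scene.png

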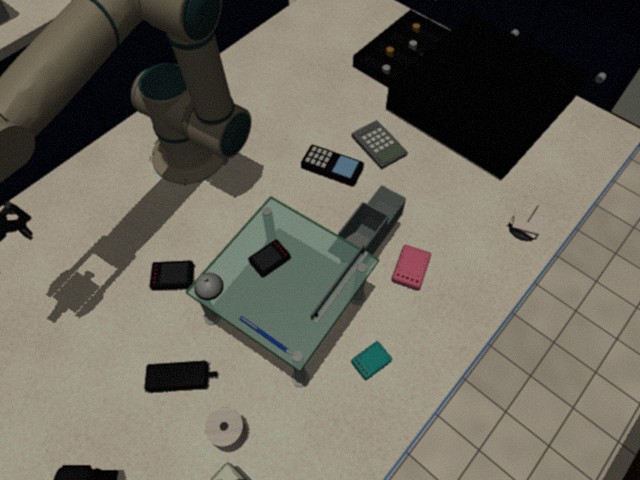

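View pics/top.png

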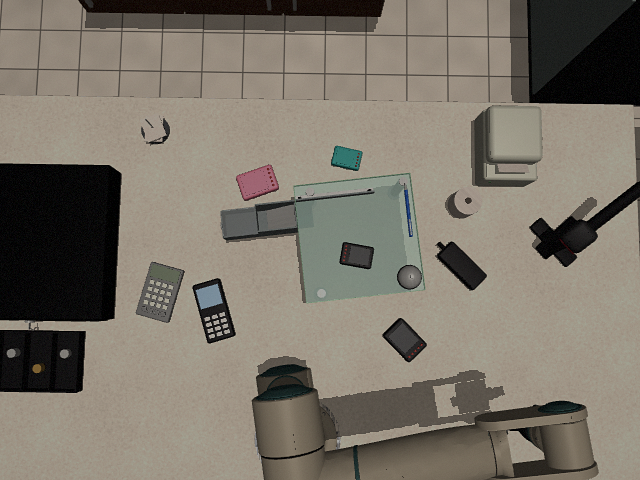

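Top-view candidates are pink (258,182), turquoise (347,158), a dark one on the counter (405,340) and a dark one on the glass (357,255). The dark one on the glass is smaller than the one on the counter, so I choose it. The box and fence are on the far side, with the ledge to the left at about x=298. I'll check the choice in a close crop.

Run:
```python
import cv2
i=cv2.imread("pics/top.png")[165:310,212:432]
i=cv2.resize(i,None,fx=3.6,fy=3.6,interpolation=cv2.INTER_CUBIC)
i=cv2.convertScaleAbs(i,alpha=1.3,beta=10)
cv2.imwrite("pics/crop.png",i);print(i.shape)
```

```text
(522, 792, 3)
```

View pics/crop.png

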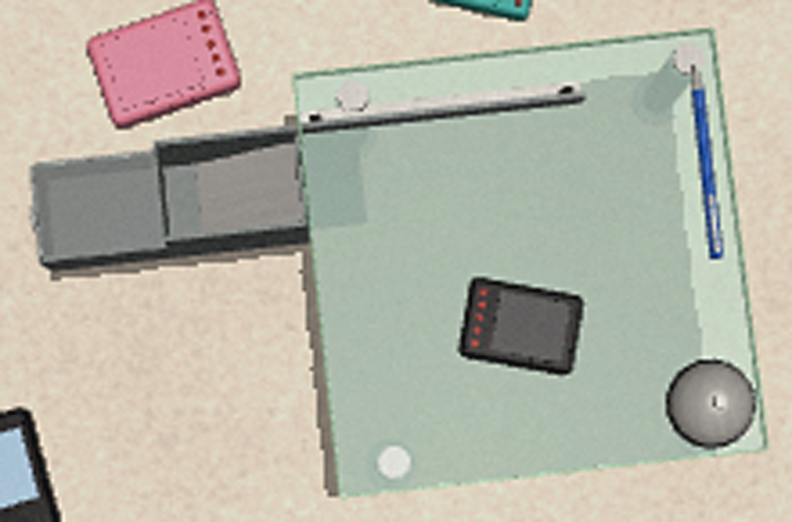

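The crop confirms it: a small dark pager with corners at about (472,277), (583,295), (570,375) and (460,356). The shelf corners are at (294,75), (713,30), (767,449) and (340,495), and the fence runs (303,122)–(583,95).

```bash
cat > h.py <<'E'
import numpy as np, cv2
from plant import r
def ray(name,px,z,ci=None):
    c=ci or r.camera_info(name); px=np.atleast_2d(px).astype(float)
    d=np.c_[px,np.ones(len(px))]@np.linalg.inv(c["mtx"]).T@c["cam_to_world"][:3,:3].T
    o=c["cam_to_world"][:3,3]; return o+d*((z-o[2])/d[:,2])[:,None]
E
python3 - <<'E'
from h import *
f=lambda p,z: ray("top",np.array(p)/3.6+[212-.36,165-.36],z)
S=f([(294,75),(713,30),(767,449),(340,495)],.16)[:,:2]; print(S)
L=np.array([(.15,.15),(.15,-.15),(-.15,-.15),(-.15,.15)])
c=S.mean(0);D=S-c
th=np.arctan2((L[:,0]*D[:,1]-L[:,1]*D[:,0]).sum(),(L*D).sum());print("shelf",c,np.degrees(th),np.linalg.norm(np.roll(S,-1,0)-S,axis=1))
R=np.array([[np.cos(th),-np.sin(th)],[np.sin(th),np.cos(th)]])
sh=lambda w:(w[:,:2]-c)@R*1000
P=f([(472,277),(583,295),(570,375),(460,356)],.18);print("pager",sh(P),sh(P).mean(0),P.mean(0))
q=sh(P);e=q[0]-q[1]+q[3]-q[2];print("yaw in shelf",np.degrees(np.arctan2(-e[0],e[1])))
print("fence top",sh(f([(303,112),(303,124),(583,87),(583,98)],.186)))
print("fence bot",sh(f([(303,132),(583,104)],.16)))
print("bell",sh(f([(710,403)],.18)),"box",sh(f([(310,237)],.168)))
np.savez("shelf.npz",c=c,th=th)
E
```

```text
[[ 0.66529071  0.01752569]
 [ 0.70270932 -0.27999538]
 [ 0.40609659 -0.31746415]
 [ 0.36929331 -0.02023848]]
shelf [ 0.53584748 -0.15004308] 7.174196979772177 [0.29986487 0.29896993 0.29949555 0.29839671]
pager [[ -9.40213688  42.1947423 ]
 [-30.20720339 -32.86444887]
 [-84.30268018 -17.32067133]
 [-63.0108452   56.69823729]] [-46.73071641  12.17696485] [ 0.48796188 -0.14379748  0.18      ]
yaw in shelf -15.768699453465107
fence top [[117.53637605 146.42230914]
 [109.12371172 147.31935631]
 [113.91426467 -49.54514599]
 [106.19455243 -48.61718194]]
fence bot [[107.93656084 148.08092693]
 [106.37589996 -51.42844925]]
bell [[-113.95640341 -111.00545231]] box [[ 32.00745119 151.04883585]]
```

play_rows --pt "20 -14 0 0 0 1" --pt "58 -42 0 0 0 2" --pt "98 -70 0 0 0 3" --pt "138 -99 0 0 0 4" --pt "178 -128 0 0 0 5" --pt "218 -157 0 0 0 6.2" --pt "258 -186 0 0 0 6.2" --pt "298 -215 0 0 0 6.2" --pt "336 -242 0 0 0 6.2" --pt "366 -264 0 0 0 6.2" --pt "384 -276 0 0 0 6.2" --pt "384 -276 0 0 0 6.2" --hand 1 --squeeze 20

```text
time_s: 1.3
position: [0.4321, -0.1517, 0.2307]
tcp_rot: [-3.141, 0.001, 0.128]
contact_force: [-0.3, 0.0, 0.0]
finger_gap: 0.0004
gripper_force: 0.0
```

Run:
```python
from h import *
r.sense();ci=r.camera_info("wrist");i=r.capture("wrist")
np.savez("w1.npz",**ci);cv2.imwrite("pics/w1.png",cv2.convertScaleAbs(i[:,:,::-1],alpha=1.4,beta=10))
```

```text
(no output)
```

View pics/w1.png

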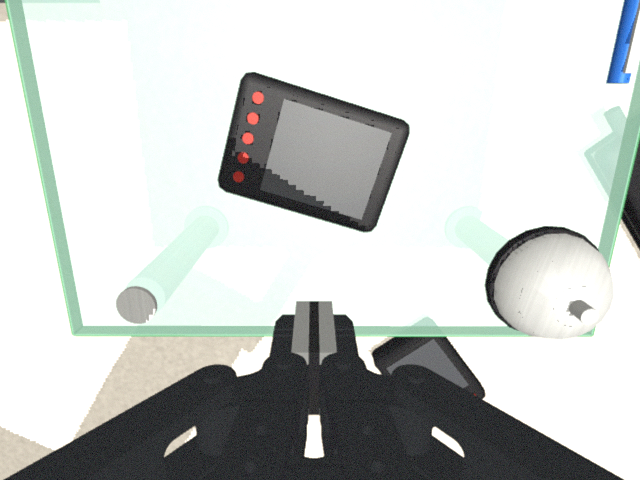

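The wrist view shows the pager with corners at (247,73), (409,122), (372,231) and (219,187). The closed tips are at about (314,303), clear of both pager and bell. I'll use this for one refined measurement.

Run:
```python
from h import *
d=np.load("shelf.npz");c,th=d["c"],d["th"];R=np.array([[np.cos(th),-np.sin(th)],[np.sin(th),np.cos(th)]])
ci=dict(np.load("w1.npz"))
P=ray("wrist",[(247,73),(409,122),(372,231),(219,187)],.178,ci)
q=(P[:,:2]-c)@R*1000;e=q[0]-q[1]+q[3]-q[2];print(q,q.mean(0),np.degrees(np.arctan2(-e[0],e[1])))
G=ray("wrist",[(73,335),(593,333),(14,10)],.16,ci);print((G[:,:2]-c)@R*1000)
print("tcp",(r.sense()["position"][:2]-c)@R*1000)
```

```text
[[ -9.9764903   40.11560069]
 [-30.27652978 -31.74815583]
 [-81.37192598 -17.44680129]
 [-59.98925097  55.6332017 ]] [-45.40354925  11.63846132] -16.04409958258078
[[-149.96002856  150.08042945]
 [-147.48840945 -150.05722962]
 [  17.73752117  147.78731885]]
tcp [-104.09256865   10.19579766]
```

play_rows --pt "0 0 12 0 0 0" --pt "0 0 30 0 0 0" --pt "0 0 48 0 0 0" --pt "0 0 58 0 0 0" --pt "0 0 62 0 0 0" --pt "0 0 62 0 0 0"

```text
time_s: 1.95
position: [0.4307, -0.1541, 0.1689]
tcp_rot: [-3.141, 0.001, 0.124]
contact_force: [0.0, 0.4, 0.2]
finger_gap: 0.0
gripper_force: 0.0
```

play_rows --pt "4 0 0 0 0 0" --pt "9 0 0 0 0 0" --pt "13 0 0 0 0 0" --pt "17 0 0 0 0 0" --pt "22 0 0 0 0 0" --pt "27 0 0 0 0 0" --pt "32 0 0 0 0 0" --pt "37 0 0 0 0 0" --pt "42 0 0 0 0 0" --pt "47 0 0 0 0 0" --pt "52 0 0 0 0 0" --pt "57 0 0 0 0 0"

```text
time_s: 3.15
position: [0.4881, -0.1466, 0.1693]
tcp_rot: [3.142, 0.0, 0.125]
contact_force: [-1.0, -0.6, 0.2]
finger_gap: -0.0003
gripper_force: 0.1
```

play_rows --pt "5 0 0 0 0 0" --pt "10 0 0 0 0 0" --pt "15 0 0 0 0 0" --pt "20 0 0 0 0 0" --pt "25 0 0 0 0 0" --pt "30 0 0 0 0 0" --pt "35 0 0 0 0 0" --pt "39 0 0 0 0 0" --pt "42 0 0 0 0 0" --pt "44 0 0 0 0 0" --pt "45 0 0 0 0 0" --pt "45 0 0 0 0 0"

```text
time_s: 4.35
position: [0.5324, -0.141, 0.1693]
tcp_rot: [3.142, -0.0, 0.125]
contact_force: [-0.4, -0.1, -0.1]
finger_gap: 0.0001
gripper_force: 0.0
```

Run:
```python
from h import *
d=np.load("shelf.npz");c,th=d["c"],d["th"];R=np.array([[np.cos(th),-np.sin(th)],[np.sin(th),np.cos(th)]])
s=r.sense();print("tcp",(s["position"][:2]-c)@R*1000,s["contact_force"])
ci=r.camera_info("wrist");i=r.capture("wrist")
np.savez("w2.npz",**ci);cv2.imwrite("pics/w2.png",cv2.convertScaleAbs(i[:,:,::-1],alpha=1.2,beta=10))
```

```text
tcp [-2.3245986   9.37999114] [-0.41231776 -0.05896906 -0.09725545]
```

View pics/w2.png

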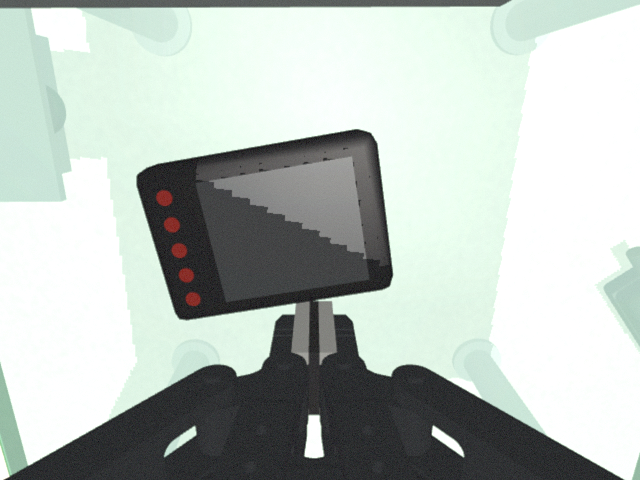

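The wrist view shows the pager turned past square, with corners at about (137,175), (365,130), (392,275) and (183,319). The pusher is in contact right of its centre, and the fence edge is visible at the top (row ~5). I need to shift the contact to +y.

Run:
```python
from h import *
d=np.load("shelf.npz");c,th=d["c"],d["th"];R=np.array([[np.cos(th),-np.sin(th)],[np.sin(th),np.cos(th)]])
ci=dict(np.load("w2.npz"))
f=lambda p,z:(ray("wrist",p,z,ci)[:,:2]-c)@R*1000
q=f([(139,175),(368,130),(392,275),(183,319)],.178);e=q[0]-q[1]+q[3]-q[2];print(q,q.mean(0),np.degrees(np.arctan2(-e[0],e[1])))
print(f([(10,8),(500,6)],.16),f([(295,303),(334,303)],.169))
```

```text
[[ 56.23879449  64.77884402]
 [ 70.10821026  -8.05159789]
 [ 21.62860933 -18.2121103 ]
 [  4.68797831  55.6655822 ]] [38.1658981  23.54517951] 11.860279806461248
[[107.57316744 107.16171967]
 [107.92001313 -51.45006938]] [[ 6.55222781 15.91678276]
 [ 6.54347893  1.20997571]]
```

play_rows --pt "-5 0 0 0 0 0" --pt "-9 -4 0 0 0 0" --pt "-10 -12 0 0 0 0" --pt "-10 -18 0 0 0 0" --pt "-10 -19 0 0 0 0" --pt "-6 -19 0 0 0 0" --pt "-2 -19 0 0 0 0" --pt "2 -19 0 0 0 0" --pt "6 -19 0 0 0 0" --pt "10 -19 0 0 0 0" --pt "14 -19 0 0 0 0" --pt "18 -19 0 0 0 0"

```text
time_s: 5.6
position: [0.5482, -0.1199, 0.1692]
tcp_rot: [3.142, 0.0, 0.125]
contact_force: [-0.2, -0.1, 0.2]
finger_gap: 0.0002
gripper_force: 0.1
```

play_rows --pt "3 0 0 0 0 0" --pt "6 0 0 0 0 0" --pt "9 0 0 0 0 0" --pt "12 0 0 0 0 0" --pt "14 0 0 0 0 0" --pt "16 0 0 0 0 0" --pt "17 0 0 0 0 0" --pt "17 0 0 0 0 0"

```text
time_s: 6.4
position: [0.5648, -0.1178, 0.1693]
tcp_rot: [3.142, -0.0, 0.125]
contact_force: [0.3, 0.0, -0.8]
finger_gap: -0.0
gripper_force: 0.0
```

Run:
```python
from h import *
d=np.load("shelf.npz");c,th=d["c"],d["th"];R=np.array([[np.cos(th),-np.sin(th)],[np.sin(th),np.cos(th)]])
s=r.sense();print("tcp",(s["position"][:2]-c)@R*1000,s["contact_force"])
ci=r.camera_info("wrist");i=r.capture("wrist")
np.savez("w3.npz",**ci);cv2.imwrite("pics/w3.png",cv2.convertScaleAbs(i[:,:,::-1],alpha=1.2,beta=10))
```

```text
tcp [32.7409716  28.36735229] [ 0.32883472  0.02978624 -0.78294003]
```

View pics/w3.png

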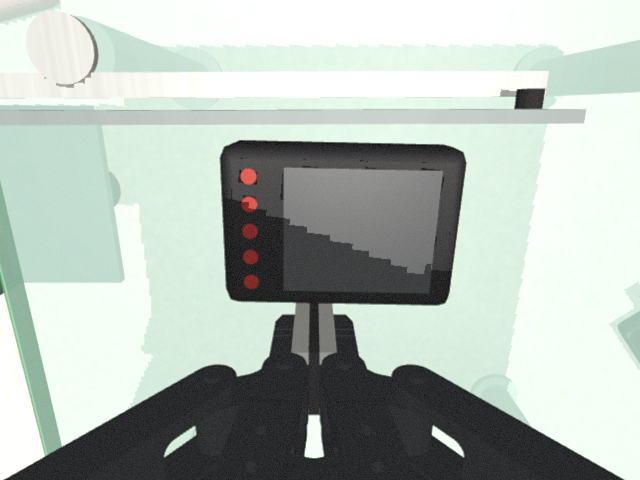

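Now nearly square (corners about (222,145), (464,152), (447,304), (230,300)), just short of the fence strip, with the pusher ~8 mm to the +y side of its centre. I'll re-centre and feel for the fence.

play_rows --pt "-4 0 0 0 0 0" --pt "-4 4 0 0 0 0" --pt "-4 8 0 0 0 0" --pt "-2 8 0 0 0 0" --pt "0 8 0 0 0 0" --pt "1 8 0 0 0 0" --pt "2 8 0 0 0 0" --pt "3 8 0 0 0 0" --pt "4 8 0 0 0 0" --pt "5 8 0 0 0 0" --pt "5 8 0 0 0 0"

```text
time_s: 7.55
position: [0.5708, -0.1251, 0.1693]
tcp_rot: [3.141, -0.0, 0.125]
contact_force: [0.3, -0.4, -0.0]
finger_gap: 0.0004
gripper_force: 0.0
```

play_rows --pt "1 0 0 0 0 0" --pt "2 0 0 0 0 0" --pt "3 0 0 0 0 0" --pt "3 0 0 0 0 0"

```text
time_s: 7.95
position: [0.5734, -0.1248, 0.1693]
tcp_rot: [3.142, 0.001, 0.124]
contact_force: [-2.5, -0.6, 0.8]
finger_gap: 0.0002
gripper_force: 1.3
```

play_rows --pt "1 0 0 0 0 0" --pt "2 0 0 0 0 0" --pt "3 0 0 0 0 0" --pt "3 0 0 0 0 0"

```text
time_s: 8.35
position: [0.5756, -0.1246, 0.1693]
tcp_rot: [-3.141, 0.003, 0.124]
contact_force: [-8.3, 0.3, 2.6]
finger_gap: -0.0004
gripper_force: 4.3
```

play_rows --pt "-0.7 0 0 0 0 0" --pt "-1.4 0 0 0 0 0" --pt "-1.4 0 0 0 0 0" --pt "-1.4 0 0 0 0 0" --pt "-1.4 0 0 0 0 0" --pt "-1.4 0 0 0 0 0" --pt "-1.4 0 0 0 0 0" --pt "-1.4 0 0 0 0 0" --pt "-1.4 0 0 0 0 0" --pt "-1.4 0 0 0 0 0"

```text
time_s: 9.35
position: [0.5745, -0.1247, 0.1693]
tcp_rot: [-3.141, 0.002, 0.124]
contact_force: [-7.3, -1.0, 1.8]
finger_gap: 0.0003
gripper_force: 3.2
```

Run:
```python
from h import *
d=np.load("shelf.npz");c,th=d["c"],d["th"];R=np.array([[np.cos(th),-np.sin(th)],[np.sin(th),np.cos(th)]])
s=r.sense();print("tcp",(s["position"][:2]-c)@R*1000,s["contact_force"])
ci=r.camera_info("wrist");i=r.capture("wrist")
np.savez("w4.npz",**ci);cv2.imwrite("pics/w4.png",cv2.convertScaleAbs(i[:,:,::-1],alpha=1.2,beta=10))
```

```text
tcp [41.54858619 20.29912592] [-7.27342287 -1.03715036  1.83790455]
```

View pics/w4.png

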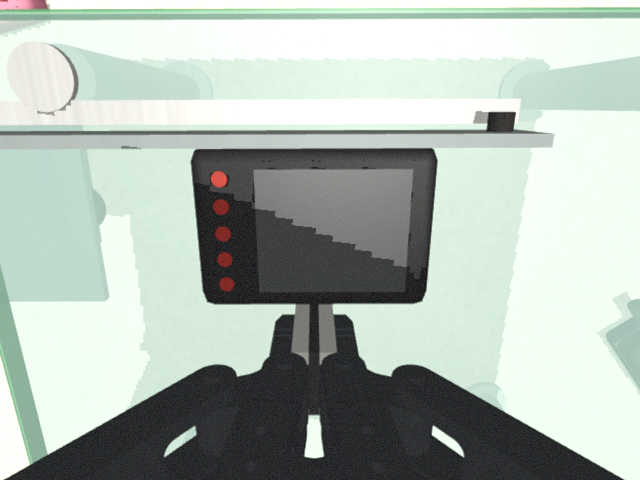

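The pager is flat against the fence (its front edge, row ~150, is parallel to the fence strip at row 148) and centred on the tips at col 314. I'll ease to a lighter hold, then compute its position.

play_rows --pt "-0.6 0 0 0 0 0" --pt "-1.2 0 0 0 0 0" --pt "-1.2 0 0 0 0 0" --pt "-1.2 0 0 0 0 0" --pt "-1.2 0 0 0 0 0" --pt "-1.2 0 0 0 0 0" --pt "-1.2 0 0 0 0 0" --pt "-1.2 0 0 0 0 0" --pt "-1.2 0 0 0 0 0" --pt "-1.2 0 0 0 0 0" --pt "-1.2 0 0 0 0 0" --pt "-1.2 0 0 0 0 0"

```text
time_s: 10.6
position: [0.574, -0.1248, 0.1693]
tcp_rot: [3.141, 0.0, 0.125]
contact_force: [-5.4, -0.4, 1.8]
finger_gap: -0.0001
gripper_force: 2.5
```

Run:
```python
from h import *
d=np.load("shelf.npz");c,th=d["c"],d["th"];R=np.array([[np.cos(th),-np.sin(th)],[np.sin(th),np.cos(th)]])
ci=dict(np.load("w4.npz"))
f=lambda p,z:(ray("wrist",p,z,ci)[:,:2]-c)@R*1000
print(f([(193,151),(436,151),(422,303),(207,303)],.178),f([(100,148),(500,147),(552,146),(100,134)],.186),f([(296,303),(333,303)],.169))
```

```text
[[107.66074069  57.67403128]
 [107.55779219 -18.73506588]
 [ 54.82545613 -18.46500969]
 [ 54.88490213  57.49301041]] [[109.3687206   82.78015018]
 [109.49739012 -35.19245276]
 [109.76495171 -50.4495316 ]
 [113.3786447   82.14269307]] [[50.40766547 26.47333986]
 [50.39674713 12.52226483]]
```

play_rows --pt "-1 0 0 0 0 0" --pt "-2 0 0 0 0 0" --pt "-3 0 0 0 0 0" --pt "-5 0 0 0 0 0" --pt "-9 0 0 0 0 0" --pt "-14 0 0 0 0 0" --pt "-16 8 0 0 0 0" --pt "-16 23 0 0 0 0" --pt "-16 40 0 0 0 0" --pt "-16 56 0 0 0 0" --pt "-16 67 0 0 0 0" --pt "-16 68 0 0 0 0"

```text
time_s: 11.8
position: [0.5665, -0.1961, 0.1689]
tcp_rot: [3.142, 0.0, 0.122]
contact_force: [-0.5, -0.7, 0.0]
finger_gap: -0.0001
gripper_force: 0.0
```

play_rows --pt "6 0 0 0 0 0" --pt "18 0 0 0 0 0" --pt "32 0 0 0 0 0" --pt "44 0 0 0 0 0" --pt "53 0 0 0 0 0" --pt "57 0 0 0 0 0" --pt "57 0 0 0 0 0" --pt "57 0 0 0 0 0"

```text
time_s: 12.6
position: [0.6231, -0.1868, 0.1692]
tcp_rot: [-3.142, 0.0, 0.125]
contact_force: [0.3, 0.5, 0.3]
finger_gap: 0.0002
gripper_force: 0.0
```

Run:
```python
from h import *
d=np.load("shelf.npz");c,th=d["c"],d["th"];R=np.array([[np.cos(th),-np.sin(th)],[np.sin(th),np.cos(th)]])
s=r.sense();print("tcp",(s["position"][:2]-c)@R*1000,s["position"],s["contact_force"],s["joint_positions"])
ci=r.camera_info("wrist");i=r.capture("wrist")
np.savez("w5.npz",**ci);cv2.imwrite("pics/w5.png",cv2.convertScaleAbs(i[:,:,::-1],alpha=1.2,beta=10))
```

```text
tcp [ 81.93240345 -47.36598377] [ 0.62305381 -0.18680599  0.16922034] [0.32097571 0.47876983 0.31288783] [-3.48020908e-01  4.32518127e-01  1.08012820e+00 -7.80277271e-05
  1.62916899e+00  1.09776737e+00]
```

View pics/w5.png

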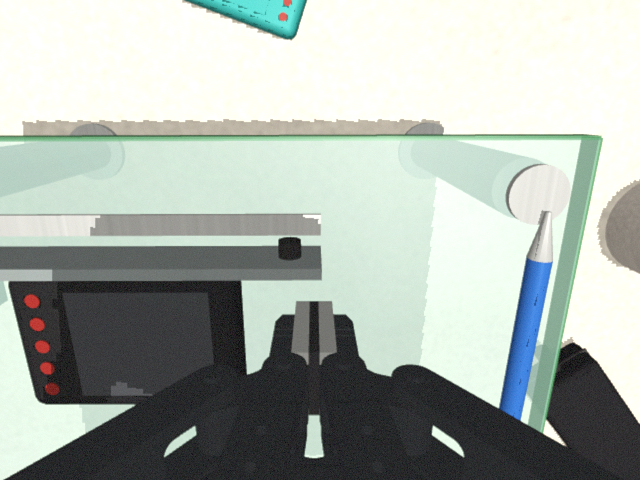

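The pager sits square against the fence, with its near end at col ~243. The tips are behind it at col 314. Now I push along the fence.

play_rows --pt "0 -5 0 0 0 0" --pt "0 -10 0 0 0 0" --pt "0 -14 0 0 0 0" --pt "0 -18 0 0 0 0" --pt "0 -22 0 0 0 0" --pt "0 -26 0 0 0 0" --pt "0 -31 0 0 0 0" --pt "0 -36 0 0 0 0" --pt "0 -41 0 0 0 0" --pt "0.5 -46 0 0 0 0" --pt "0.5 -51 0 0 0 0" --pt "1 -56 0 0 0 0"

```text
time_s: 13.85
position: [0.6171, -0.131, 0.1693]
tcp_rot: [3.142, 0.0, 0.125]
contact_force: [-0.8, -0.5, -0.4]
finger_gap: 0.0002
gripper_force: 0.1
```

play_rows --pt "0 -5 0 0 0 0" --pt "0 -10 0 0 0 0" --pt "0 -15 0 0 0 0" --pt "0 -20 0 0 0 0" --pt "0 -25 0 0 0 0" --pt "0.5 -30 0 0 0 0" --pt "0.5 -35 0 0 0 0" --pt "0.5 -39 0 0 0 0" --pt "0.5 -42 0 0 0 0" --pt "0.5 -44 0 0 0 0" --pt "0.5 -45 0 0 0 0" --pt "0.5 -45 0 0 0 0"

```text
time_s: 15.05
position: [0.6121, -0.0866, 0.1693]
tcp_rot: [3.142, -0.0, 0.125]
contact_force: [-0.3, 0.9, 0.4]
finger_gap: -0.0002
gripper_force: 0.0
```

Run:
```python
from h import *
d=np.load("shelf.npz");c,th=d["c"],d["th"];R=np.array([[np.cos(th),-np.sin(th)],[np.sin(th),np.cos(th)]])
s=r.sense();print("tcp",(s["position"][:2]-c)@R*1000,s["position"],s["contact_force"])
i=r.capture("wrist")
cv2.imwrite("pics/w6.png",cv2.convertScaleAbs(i[:,:,::-1],alpha=1.2,beta=10))
```

```text
tcp [83.5727923  53.39500918] [ 0.61209768 -0.08662899  0.16930096] [-0.29159931  0.89632311  0.35481341]
```

View pics/w6.png

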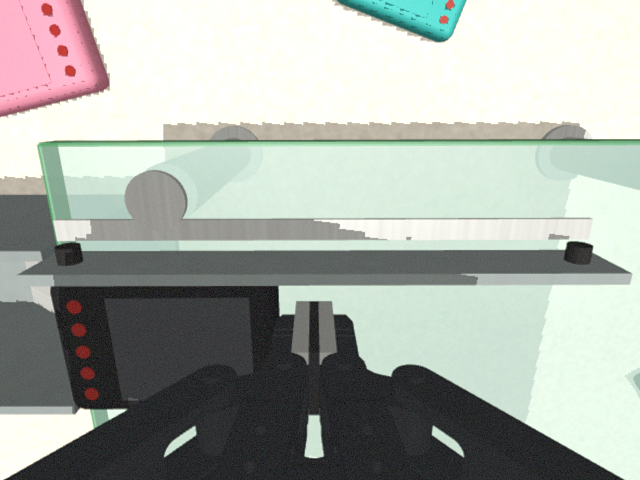

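It is still flush and square, with its front edge just at the ledge and the mouth straight ahead. I'll continue off the ledge.

play_rows --pt "0 -5 0 0 0 0" --pt "0 -10 0 0 0 0" --pt "0 -15 0 0 0 0" --pt "0 -20 0 0 0 0" --pt "0 -25 0 0 0 0" --pt "0 -30 0 0 0 0" --pt "0 -35 0 0 0 0" --pt "0 -40 0 0 0 0" --pt "0 -45 0 0 0 0" --pt "0 -50 0 0 0 0" --pt "0 -55 0 0 0 0" --pt "0 -60 0 0 0 0"

```text
time_s: 16.3
position: [0.6046, -0.0267, 0.1693]
tcp_rot: [3.142, -0.0, 0.125]
contact_force: [-0.0, 0.2, -0.0]
finger_gap: -0.0
gripper_force: 0.0
```

play_rows --pt "0 -5 0 0 0 0" --pt "0 -10 0 0 0 0" --pt "0 -15 0 0 0 0" --pt "0 -20 0 0 0 0" --pt "0 -24 0 0 0 0" --pt "0 -28 0 0 0 0" --pt "0 -31 0 0 0 0" --pt "0 -34 0 0 0 0" --pt "0 -36 0 0 0 0" --pt "0 -36 0 0 0 0"

```text
time_s: 17.3
position: [0.6001, 0.0088, 0.1693]
tcp_rot: [3.142, -0.0, 0.125]
contact_force: [-0.6, -0.1, 0.3]
finger_gap: -0.0001
gripper_force: 0.0
```

play_rows --pt "0 4 0 0 0 0" --pt "0 10 -3 0 0 0" --pt "0 16 -20 0 0 0" --pt "0 25 -40 0 0 0" --pt "-20 40 -65 0 0 0" --pt "-45 50 -80 0 0 0" --pt "-80 60 -90 0 0 0" --pt "-110 70 -95 0 0 0" --pt "-135 80 -95 0 0 0" --pt "-150 90 -95 0 0 0" --pt "-150 90 -95 0 0 0"

```text
time_s: 18.4
position: [0.4615, -0.1009, 0.2652]
tcp_rot: [3.14, -0.001, 0.122]
contact_force: [-0.5, -1.2, 0.2]
finger_gap: -0.0003
gripper_force: 0.0
```

Run:
```python
from h import *
s=r.sense();print(s["position"],s["contact_force"],s["time_s"])
a=cv2.resize(r.capture("scene")[150:390,130:450,::-1],None,fx=1.25*1,fy=1.25,interpolation=cv2.INTER_CUBIC)
b=r.capture("top")[130:320,200:440,::-1];b=cv2.resize(b,(379,300),interpolation=cv2.INTER_CUBIC)
cv2.imwrite("pics/end.png",cv2.convertScaleAbs(np.hstack([a,b]),alpha=1.4,beta=15))
```

```text
[ 0.46148649 -0.10091664  0.26518181] [-0.52354829 -1.18877167  0.20755846] 18.4
```

View pics/end.png

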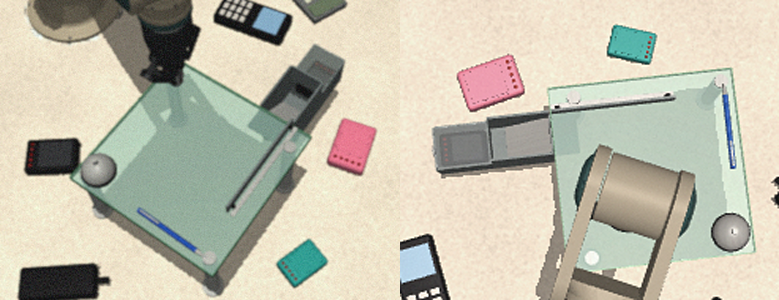

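The pager has left the glass and lies in the box (a dark rectangle at about (465,148) in the right half). The bell, pen and decoys are where they were, and the arm is clear.

```bash
python3 -c "
from plant import r
print(r.job_done())"
```

```text
the job is handed in; nothing more can be done
None
```

The pager was pushed flat and square against the fence, held there at about 5 N, then slid off the ledge into the return box. Nothing else on the counter was moved, and the job is handed in at about 18.5 s; no verdict came back.

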